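# Fetch the parts basket out of the ultrasonic cleaner with the hook rod

### The arm

A 6-joint arm with a two-finger parallel gripper is mounted at the origin on the work surface. World frame = base frame: x ahead of the robot, y to its left, z up, the work surface at z = 0. Lengths are in m, angles in degrees, forces in N, time in s.
With the tool pointing down it reaches from about 0.4 to 0.825 m from the base axis. Payload 7 kg.
Tool frame: the origin (TCP) lies on the centre line of the jaws, within the pads' length; the fingertips stand r.tip_reach ahead of it and the grasp point (between the pads) is the TCP (r.tip_reach is the distance from the TCP to the fingertips, in m); z points along the fingers, y is the line along which they close (so a half turn about z gives the same grasp; the last joint's range is limited). The gripper opens to 88 mm and grips with 3 to 60 N. Pads are 19 mm wide; open, the fingers measure 130 mm over their backs; the gripper's body (78 mm by 193 mm) begins 47 mm behind the grasp point.
Start: joints at [-47.206, 20.546, 0.682, 0, -70.136, -16.507], TCP at [0.299, -0.605, 0.246] pointing down, gripper open.
Joint ranges: [-176.03, 176.03], [-82.01, 121.73], [-58.28, 71.71], [-173.87, 95.51], [-174.79, -0.11], [-173.66, 173.66]. Speed limits (degrees/s): [136.94, 136.94, 172.46, 180, 180, 180].

### API

Orientations are given as [roll, pitch, yaw] about the fixed x, y, z axes, in that order (R = Rz(yaw) Ry(pitch) Rx(roll)).
In Python, from plant import sensors, cams, r gives the robot as it stands.
- The arm moves only by the tool drive_tool, never from a script. Its argument "rows" is a list of rows, each an object of numbers: "fingers": the gripper's target within -1 to 1 (fully open at 1, half-way at 0, shut at -1); "x", "y", "z": the shift along the tool's x, y, z in m; "spin": the turn about the tool's z in rad. A call has 1 to 10 rows; each row is the pose to reach, as a shift and turn from the pose commanded when the call began, along the tool's axes at that moment; what a row does not reach only later rows make up. A row lasts 1/8 s, in which the tool goes at most 62.5 mm and 10.7 degrees, less where a joint would pass 70% of its speed; a pose out of reach is approached as far as the arm can. A call with a gripper value outside its range is refused whole. The fingers move at their own pace and stop on an object; "newtons" is the grip in N (left out, the last holds). Time passes only in rows, so rows that repeat a pose let the fingers close. It gives the time, the measured TCP pose, the force, the opening and the grip force at its end, in the units of the state.
- sensors.get_state(): the state, without advancing time (a new reading comes with each control period).
- cams.capture(name): name is "scene" or "top"; returns a dict with "pixels" (400x640x3 uint8, red, green, blue), "intrinsics" (3x3 intrinsics, pixels), "k1" (the pictures are not rectified: a ray, as slopes to the right and down, at radius r is drawn at 1 + k1 r^2 times it, then the intrinsics apply), "eye" and "orientation" of the camera in the world. Camera axes: x right, y up, looking along -z (the intrinsics and any distortion apply to the point x, -y, -z); pixel columns grow to the right and rows downward; lengths in m; the calibration is good to about 2 mm. A picture is of the moment at which its call begins. There is no depth.
- r.close_job(): hands the job in; it is judged then, once.
The state is a dict: "time_s": time; "joints": joint angles; "qd": joint speeds; "joint_torque": joint torques, N m; "tcp_pos": TCP position; "eef_rot": TCP orientation; "contact_force": force on the tool from outside, world axes, zero at the start; "moment": the same for the moment, N m; "gripper_width": finger opening in m; "gripper_force": force on a finger pad.
Only numpy, scipy, OpenCV 4.12 (cv2) and the standard library are available. Lean on these libraries where they do the work, as an engineer would, in place of code of your own. Each camera call takes 0.05 s, during which the arm holds its last target. There are 200 camera calls.

### The job

The cleaner has been drained: take the hook rod from its stand, catch the red bail of the parts basket hanging down in the narrow tank, lift the basket out with the rod and set it down gently, upright, inside the draining tray with the two rings still in it. Then unhook the rod and hang it back by its guard plate in the fork of its stand. Touch the basket only with the rod, do not bang the rod or basket against the tank, and leave the other things on the bench where they are.

Things in the scene. Friction and masses are not known exactly. Their poses are not given: they have to be found in the camera images.
- cleaner: Fixed white ultrasonic cleaner, drained: housing 170 (its x) x 156 (its y) x 125 mm high, with an open tank in the middle of its top. Origin: centre of the underside; z up; +x points to the rear vents, away from the control panel.
- tank_mouth (a point): Centre of the tank's mouth, 125 mm above the bench. Mouth 72 mm in the cleaner's x, 76 mm in its y; straight walls; floor 17 mm above the bench. Along the +y and -y walls run ledges 8 mm wide with tops 70 mm below the mouth, on which the basket's ears hang between small stops (26 mm apart in x, 6 mm high).
- basket: Loose brass wire basket with a red bail, 54 x 54 mm, 35 mm high, floor 3 mm thick, 0.18 to 0.36 kg, open on top. Ears on its +y and -y sides, 16 mm long in x, 69 mm overall in y, underside 32 mm above the basket's underside. At the start its axes are parallel to the cleaner's. Origin: centre of the underside; z up.
- bail_axis (a point): On the basket, 37 mm above its origin: middle of the axis (along the basket's y) on which the bail swings freely. Bail: red wire arch 3.6 mm thick, 57 mm wide, its top 36 mm from this axis, narrowing to the middle. It has fallen to a stop 0.7 rad off upright: top 23 mm to +x OR -x of here and 27.5 mm above. Which side is not reported: feel for it or look. Lifted, it swings upright.
- rod: Loose hook rod, about 90 g, upright in its stand at the start. Origin: its lowest point, under the hook; z up the rod to the handle. Steel shank of 5 mm diameter; square brass guard plate 36 x 36 mm, 100 to 105 mm above the origin; wooden handle 20 mm in x, 16 mm in y, from 105 to 165 mm, then a 6 mm brass knob.
- rod_hook (a point): The rod's origin again, under the double (anchor) hook: 5 mm wire, one upturned hook to the rod's +x and one to its -x, 5 mm thick in y. Tips reach 14 mm either side of the shank's axis and 12.5 mm above here; a wire in a hook rests against the shank, its centre about 5 mm from the axis and 7 mm above here.
- rod_grip (a point): Middle of the rod's wooden handle, 135 mm above the rod's origin; pinch the 16 mm across the rod's y here, from above.
- rod_guard (a point): Centre of the underside of the rod's guard plate, 100 mm above the rod's origin.
- stand: Fixed steel stand: base 110 x 85 x 12 mm, post 134 mm high at the origin, two-armed fork from the post to the stand's -x, top 130 mm above the bench. Slot 11 mm wide, open at its -x end (74 mm from the post's axis), closed at 22 mm. A stop on each arm (70 to 74 mm) stands 6 mm above the fork, so lift the rod 10 mm to pass. Origin: on the bench under the post; z up.
- stand_seat (a point): Where the middle of the guard's underside sits in the fork: 40 mm to the stand's -x of its origin, 130 mm above the bench; the guard has about 12 mm of play along x either way.
- tray: Fixed steel draining tray 150 x 150 x 16 mm, walls 4 mm, inner floor 4 mm above the bench. Origin: centre of the underside.
- ring_a: Loose silver ring, 22 mm outside diameter, 7 mm high, lying in the basket.
- ring_b: Loose silver ring, 20 mm outside diameter, 6 mm high, lying in the basket.
- bench_block: Bystander: steel bench block 85 x 85 x 30 mm. Origin under its centre.
- mandrel: Bystander: upright ring mandrel, 200 mm high, foot 60 mm across. Origin under its centre.
- file_a: Bystander: small file with wooden handle, 155 mm long, 12 mm high, lying along its x.
- file_b: Bystander: a second such file.
- mug: Bystander: white mug 72 mm across, 85 mm high, handle at its +y.
- tank_lid: Bystander: the cleaner's clear lid, 110 x 110 x 6 mm with a black grip, 20 mm high in all.
- polish_jar: Bystander: amber jar 56 mm across, 70 mm high.
Things that resemble listed ones, but are neither listed nor needed, are in the scene too. Leave any purple look-alike of the tray alone.

How it is judged:
By the outcome, as a careful person would: the job done as asked, in the order asked, and still so for the second after the job is handed in, with the robot touching nothing.
It also fails if it takes over 72 s, if anything falls off the work surface, if the arm or the gripper's body presses on something with over 40 N, if the wrist force passes 120 N, or if a joint passes its speed limit or range.

## Working session

There is one attempt and no reset: what is moved stays moved. The work goes in short steps, Python scripts to look and compute and a tool call to move; the robot and the scene stay as the last step left them, time stands still between calls to the robot, and variables do not carry over. Pictures are saved under pics/ and viewed, at most 13 in all, crops included, and the job is handed in when it is done.

Besides the shell and the picture viewer there is one more tool, called after "Emit:" as name([rows], argument=value, ...), one row to a line, values as JSON. drive_tool: Moves the arm, as the interface text tells. Its arguments: {"type":"object","properties":{"rows":{"type":"array"},"newtons":{"type":"number"}},"required":["rows"]}

```bash
ls; mkdir -p pics; cat > h.py <<'E'
import numpy as np, cv2
from plant import sensors, cams, r
def cap(n):
    c=cams.capture(n); c['pixels']=np.array(c['pixels'],np.uint8); return c
def rot(c):
    o=np.array(c['orientation'],float)
    if o.shape==(3,3): return o
    from scipy.spatial.transform import Rotation as R
    return R.from_euler('xyz',o,degrees=True).as_matrix()
def ray(c,u,v):
    K=np.array(c['intrinsics'],float); d=np.array([c['k1'],0,0,0,0],float)
    p=cv2.undistortPoints(np.array([[[u,v]]],float),K,d,None,None)[0,0]
    w=rot(c)@np.array([p[0],-p[1],-1]); return np.array(c['eye'],float),w/np.linalg.norm(w)
def onz(c,u,v,z):
    e,w=ray(c,u,v); return e+w*(z-e[2])/w[2]
def tri(c1,p1,c2,p2):
    e1,a=ray(c1,*p1); e2,b=ray(c2,*p2)
    s=np.linalg.lstsq(np.stack([a,-b],1),e2-e1,rcond=None)[0]
    q1=e1+a*s[0]; q2=e2+b*s[1]; return (q1+q2)/2,np.linalg.norm(q1-q2)
def proj(c,P):
    K=np.array(c['intrinsics'],float); q=rot(c).T@(np.array(P)-np.array(c['eye'])); x=q[0]/-q[2]; y=-q[1]/-q[2]
    f=1+c['k1']*(x*x+y*y); return K[0,0]*x*f+K[0,2],K[1,1]*y*f+K[1,2]
def save(c,n,box=None,k=1):
    im=c['pixels'][:,:,::-1]
    if box: im=im[box[1]:box[3],box[0]:box[2]]
    cv2.imwrite('pics/'+n,cv2.resize(im,None,fx=k,fy=k,interpolation=cv2.INTER_CUBIC))
E
python3 - <<'E'
from h import *
for n in ('scene','top'):
    c=cap(n); save(c,n+'0.png',None,1.25); print(n,c['intrinsics'],c['k1'],c['eye'],c['orientation'])
s=sensors.get_state(); print(s, r.tip_reach)
E
```

```text
pics
scene [[371.54087608   0.         317.97001992]
 [  0.         371.54087608 201.39054675]
 [  0.           0.           1.        ]] -0.04302395110080416 [ 1.14709701 -0.19558886  0.86358568] [39.7407642   0.53800665 76.66464704]
top [[410.81127904   0.         323.53041567]
 [  0.         410.81127904 197.20928713]
 [  0.           0.           1.        ]] 0.021071441021725493 [ 0.42365798 -0.04862203  1.22390804] [  6.07170185  -0.93824433 -88.34162468]
{'time_s': 0.1, 'joints': array([-4.72080755e+01,  2.05881336e+01,  6.37015475e-01, -1.78773184e-02,
       -7.01351614e+01, -1.65076911e+01]), 'qd': array([ 0.02042392, -0.03800986,  0.1816401 ,  0.05338792,  0.12274471,
       -0.08446751]), 'joint_torque': array([-1.08734392e-03, -5.84158301e+01,  2.93753278e+01,  7.01552019e+00,
        1.02058821e-02, -8.90263027e-05]), 'tcp_pos': array([ 0.29870278, -0.6048395 ,  0.2446916 ]), 'eef_rot': array([ 1.79912501e+02, -8.40432414e-03, -1.53721848e+02]), 'contact_force': array([-1.26822055, -0.33111919,  0.15591979]), 'moment': array([-0.00935784, -0.01168628, -0.02218514]), 'gripper_force': 0.0, 'gripper_width': 0.0876267249122576} 0.019
```

View pics/scene0.png

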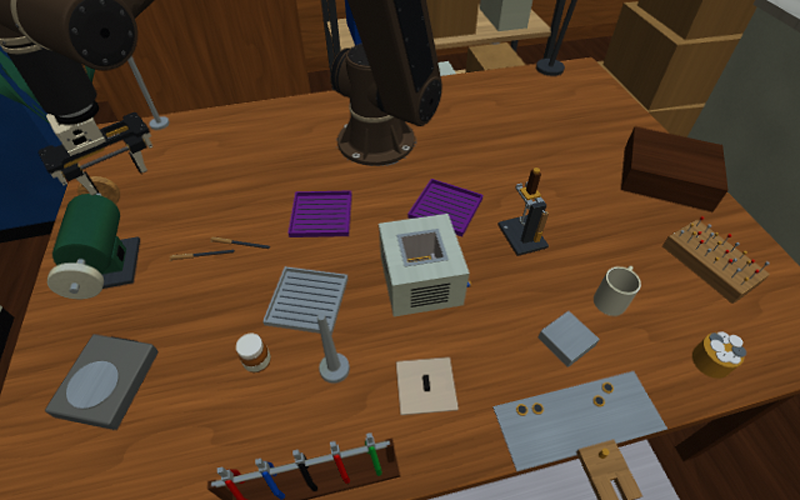

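View pics/top0.png

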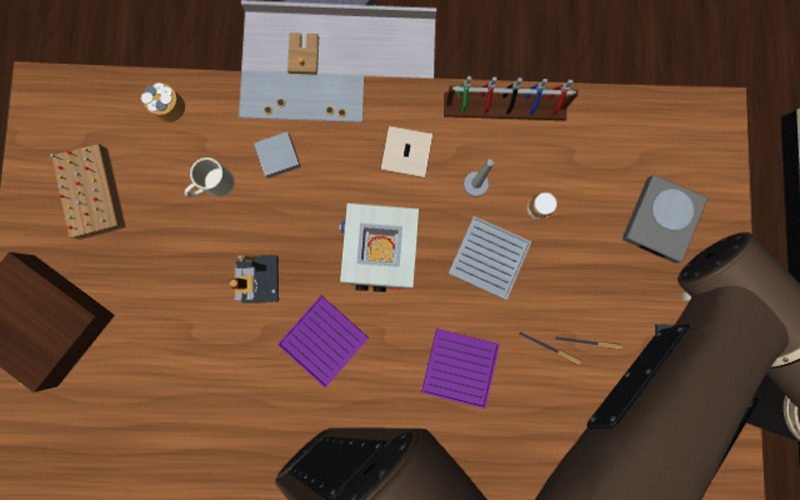

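The views show the grey tray at top(490,257)/scene(306,298), with purple look-alikes at top(323,340) and (460,368). The cleaner is at top(380,245)/scene(423,262), with vents towards +x. The stand and rod are at top(255,280)/scene(527,212). The rack tools at top(515,97) could be mistaken for the rod, but the rod is the wooden-handled one in the stand. I'll check that in a close crop.

```bash
python3 - <<'E'
from h import *
t=cap('top'); s=cap('scene')
def cr(c,x,y,w,h,k): return cv2.resize(c['pixels'][y:y+h,x:x+w,::-1],None,fx=k,fy=k,interpolation=cv2.INTER_CUBIC)
A=cr(t,175,195,66,50,6); B=cr(t,265,158,66,50,6)  # 396x300
B=cr(t,270,160,66,50,6)
C=cr(s,390,128,66,50,6); C=cr(s,392,130,66,75,4); C=cv2.copyMakeBorder(C,0,0,0,396-C.shape[1],0)
D=cr(s,296,166,99,75,4)
im=np.vstack([np.hstack([A,B]),np.hstack([C,D])]); cv2.imwrite('pics/crop1.png',im); print(im.shape)
E
```

```text
(600, 792, 3)
```

View pics/crop1.png

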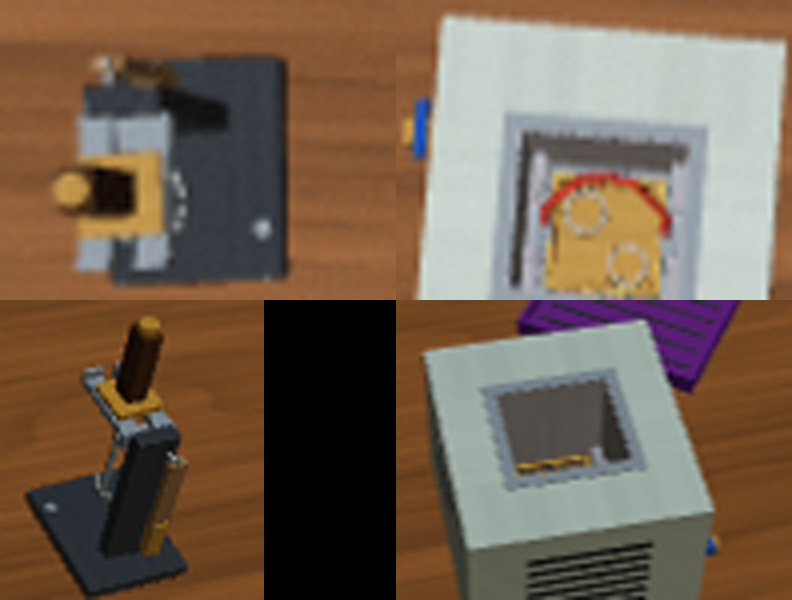

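The crop confirms the rod (brown handle, brass knob and brass square guard) in the fork, which opens to world -x. The red bail arches to the +x side, with its apex at top pixel about (306,190).

```bash
cat > m.py <<'E'
from h import *
def blob(c,box,f):
    x0,y0,x1,y1=box; im=c['pixels'][y0:y1,x0:x1]; big=cv2.resize(im,None,fx=4,fy=4,interpolation=cv2.INTER_CUBIC)
    hsv=cv2.cvtColor(big,cv2.COLOR_RGB2HSV).astype(int); m=f(*cv2.split(hsv.astype(np.int32))).astype(np.uint8)*255
    m=cv2.morphologyEx(m,cv2.MORPH_OPEN,np.ones((3,3)))
    cs=cv2.findContours(m,cv2.RETR_EXTERNAL,cv2.CHAIN_APPROX_NONE)[0]; k=max(cs,key=cv2.contourArea)
    k=cv2.convexHull(k)[:,0]
    return (k+0.5)/4-0.5+np.array([x0,y0])
def rect(c,pts,z):
    P=np.array([onz(c,u,v,z)[:2] for u,v in pts],np.float32)
    return cv2.minAreaRect(P*1000)
E
python3 - <<'E'
from m import *
t=cap('top'); s=cap('scene')
white=lambda h,S,v:(S<45)&(v>150)
grey=lambda h,S,v:(S<60)&(v>90)
for nm,c,b in(('top',t,(262,155,345,236)),('scene',s,(300,168,375,225))):
    p=blob(c,b,white); print(nm,'cleaner',rect(c,p,.125))
for nm,c,b in(('top',t,(352,168,432,244)),('scene',s,(205,205,285,270))):
    p=blob(c,b,grey); print(nm,'tray',rect(c,p,.016))
# brass guard top
br=lambda h,S,v:(h>12)&(h<30)&(S>120)&(v>150)
p=blob(t,(186,217,206,238),br); print('guard',rect(t,p,.105), p.min(0),p.max(0))
dk=lambda h,S,v:(v<75)&(S<90)
p=blob(t,(190,203,226,245),dk); print('base',rect(t,p,.012))
print('knob',tri(t,(175+70/6,195+190/6),s,(392+148/4-.3,130+22/4)))
# handle top right guess; guard corners tri
cA=[(78,152),(163,152),(163,237),(78,238)]; 
for a in cA: print(onz(t,175+a[0]/6-.5,195+a[1]/6-.5,.105))
for a in [(97,398),(122,378),(160,400),(135,418)]: print('s',onz(s,392+a[0]/4-.5,130+(a[1]-300)/4-.5,.105))
print('bailapex',onz(t,270+(612-396)/6-.5,160+178/6-.5,.1155))
red=lambda h,S,v:((h<8)|(h>172))&(S>150)&(v>110)
p=blob(t,(285,180,320,205),red); print('red',p.min(0),p.max(0))
E
```

```text
top cleaner ((543.8389892578125, -9.246719360351562), (156.6365966796875, 171.2243194580078), 87.31649780273438)
scene cleaner ((546.9270629882812, -8.74755859375), (155.19346618652344, 169.45941162109375), 87.3191909790039)
top tray ((533.9488525390625, -266.48394775390625), (151.8958740234375, 152.2635498046875), 67.37947845458984)
scene tray ((537.4618530273438, -265.73175048828125), (153.38027954101562, 151.8563995361328), 67.49120330810547)
guard ((451.23907470703125, 285.13818359375), (35.193267822265625, 41.539268493652344), 6.039992809295654) [185.875 220.375] [201.375 234.125]
base ((466.9801940917969, 277.56072998046875), (108.01571655273438, 93.54576110839844), 4.251369476318359)
knob (array([0.44981163, 0.2748792 , 0.19675725]), np.float64(0.0009754733884841098))
[0.47043284 0.30221666 0.105     ]
[0.47153551 0.26427492 0.105     ]
[0.43342128 0.26194724 0.105     ]
[0.4319147 0.2997217 0.105    ]
s [0.42274135 0.26746014 0.105     ]
s [0.4067485  0.29449984 0.105     ]
s [0.43583832 0.31223239 0.105     ]
s [0.44928977 0.28618994 0.105     ]
bailapex [ 0.56251518 -0.01374161  0.1155    ]
red [293.875 188.875] [314.875 197.875]
```

```bash
python3 - <<'E'
from m import *
t=cap('top'); s=cap('scene')
# guard corners two views
cA=[(78,152),(163,152),(163,237),(78,238)]; cS=[(160,400),(122,378),(97,398),(135,418)]
T=[(175+(a[0]+.5)/6-.5,195+(a[1]+.5)/6-.5) for a in cA]; S=[(392+(a[0]+.5)/4-.5,130+(a[1]-299.5)/4-.5) for a in cS]
for z in(.135,):
  P=np.array([onz(t,*p,z) for p in T]); Q=np.array([onz(s,*p,z) for p in S]); print(P.round(4),P.mean(0)); print(Q.round(4),Q.mean(0))
# base right edge and fork edge line in top: gradient per row
g=cv2.cvtColor(t['pixels'],cv2.COLOR_RGB2GRAY).astype(float)
E=[]
for v in range(207,240):
    row=g[v,215:230]; k=np.argmax(np.diff(row)); d=np.diff(row); w=np.clip(d[max(k-1,0):k+2],0,None); E.append(onz(t,215+(np.arange(max(k-1,0),k+2)[:len(w)]+.5)@w/w.sum(),v,.012)[:2])
E=np.array(E); a=np.polyfit(E[:,0],E[:,1],1); print('base right edge yaw',np.degrees(np.arctan(a[0])),a, np.std(E[:,1]-np.polyval(a,E[:,0])))
red=lambda h,S,v:((h<8)|(h>172))&(S>150)&(v>110)
p=blob(t,(285,180,320,205),red); i=p[:,1].argmin(); print('apex top edge',p[p[:,1]<p[:,1].min()+.3].mean(0),onz(t,306,190.2,.086))
print('ends',[onz(t,*q,.062).round(4) for q in(p[p[:,0].argmin()],p[p[:,0].argmax()])])
# handle masks in scene: brown-dark handle axis
print('knob',tri(t,(175+70/6,195+190/6),s,(392+148/4-.3,130+22/4)), [proj(t,(.45,.278,.03+.171)),proj(s,(.45,.278,.201))])
E
```

```text
[[0.469  0.2926 0.135 ]
 [0.47   0.2557 0.135 ]
 [0.4329 0.2534 0.135 ]
 [0.4315 0.2902 0.135 ]] [0.45085898 0.27294394 0.135     ]
[[0.4645 0.2923 0.135 ]
 [0.4366 0.2753 0.135 ]
 [0.452  0.2493 0.135 ]
 [0.4774 0.2673 0.135 ]] [0.45763429 0.27102339 0.135     ]
base right edge yaw 3.3617018688663274 [0.05874019 0.20156558] 0.00020019629118451783
apex top edge [301.95833333 188.95833333] [ 0.56335161 -0.01430353  0.086     ]
ends [array([0.549 , 0.0203, 0.062 ]), array([ 0.5675, -0.0232,  0.062 ])]
knob (array([0.44981163, 0.2748792 , 0.19675725]), np.float64(0.0009754733884841098)) [(np.float64(184.6592935695036), np.float64(226.42272653178514)), (np.float64(429.9327066475947), np.float64(134.1968433397938))]
```

Emit:
drive_tool([
  {"z":-0.06,"fingers":1},
  {"z":-0.12,"spin":0.15},
  {"x":-0.05,"y":0.03,"z":-0.155,"spin":0.3},
  {"x":-0.1,"y":0.06,"z":-0.155,"spin":0.459},
  {"x":-0.15,"y":0.09,"z":-0.155,"spin":0.459},
  {"x":-0.2,"y":0.12,"z":-0.155,"spin":0.459},
  {"x":-0.255,"y":0.15,"z":-0.155,"spin":0.459},
  {"x":-0.315,"y":0.1845,"z":-0.155,"spin":0.459},
  {"x":-0.315,"y":0.1845,"z":-0.155,"spin":0.459},
  {"x":-0.315,"y":0.1845,"z":-0.155,"spin":0.459},
])

```text
invalid input
```

Emit:
drive_tool([
  {"x":0.0,"y":0.0,"z":-0.06,"spin":0.0,"fingers":1.0},
  {"x":0.0,"y":0.0,"z":-0.12,"spin":0.15,"fingers":1.0},
  {"x":-0.05,"y":0.03,"z":-0.155,"spin":0.3,"fingers":1.0},
  {"x":-0.1,"y":0.06,"z":-0.155,"spin":0.459,"fingers":1.0},
  {"x":-0.15,"y":0.09,"z":-0.155,"spin":0.459,"fingers":1.0},
  {"x":-0.2,"y":0.12,"z":-0.155,"spin":0.459,"fingers":1.0},
  {"x":-0.255,"y":0.15,"z":-0.155,"spin":0.459,"fingers":1.0},
  {"x":-0.315,"y":0.1845,"z":-0.155,"spin":0.459,"fingers":1.0},
  {"x":-0.315,"y":0.1845,"z":-0.155,"spin":0.459,"fingers":1.0},
], newtons=20)

```text
time_s: 1.52
tcp_pos: [0.5014, -0.2971, 0.4005]
eef_rot: [180.0, 0.0, -179.8]
contact_force: [-0.5, -0.2, 0.3]
gripper_width: 0.0878
gripper_force: 0.0
```

Emit:
drive_tool([
  {"x":0.0,"y":0.05,"z":0.0,"spin":0.0,"fingers":1.0},
  {"x":0.0,"y":0.11,"z":0.0,"spin":0.0,"fingers":1.0},
  {"x":0.0,"y":0.17,"z":0.0,"spin":0.0,"fingers":1.0},
  {"x":0.01,"y":0.23,"z":0.0,"spin":0.0,"fingers":1.0},
  {"x":0.02,"y":0.29,"z":0.0,"spin":-0.052,"fingers":1.0},
  {"x":0.03,"y":0.35,"z":0.0,"spin":-0.052,"fingers":1.0},
  {"x":0.04,"y":0.41,"z":0.0,"spin":-0.052,"fingers":1.0},
  {"x":0.049,"y":0.47,"z":0.03,"spin":-0.052,"fingers":1.0},
  {"x":0.049,"y":0.53,"z":0.06,"spin":-0.052,"fingers":1.0},
  {"x":0.049,"y":0.574,"z":0.1,"spin":-0.052,"fingers":1.0},
])

```text
time_s: 2.78
tcp_pos: [0.451, 0.2707, 0.305]
eef_rot: [179.9, 0.1, -177.0]
contact_force: [1.3, 0.4, 0.2]
gripper_width: 0.0874
gripper_force: 0.0
```

Emit:
drive_tool([
  {"x":0.0,"y":0.0,"z":0.0,"spin":0.0,"fingers":1.0},
  {"x":0.0,"y":0.0,"z":0.0,"spin":0.0,"fingers":1.0},
])

```text
time_s: 3.02
tcp_pos: [0.4511, 0.2685, 0.3051]
eef_rot: [-180.0, 0.0, -177.0]
contact_force: [-0.3, -0.1, 0.9]
gripper_width: 0.0877
gripper_force: 0.0
```

```bash
python3 - <<'E'
from h import *
t=cap('top'); s=cap('scene')
print(sensors.get_state()['tcp_pos'])
def cr(c,x,y,w,h,k): return cv2.resize(c['pixels'][y:y+h,x:x+w,::-1],None,fx=k,fy=k,interpolation=cv2.INTER_CUBIC)
cv2.imwrite('pics/crop2.png',np.hstack([cr(t,140,170,100,125,4),cr(s,385,80,100,125,4)]))
p=sensors.get_state()['tcp_pos']
for q in (p,(.451,.2735,.201)): print(proj(t,q),proj(s,q))
E
```

```text
[0.45138071 0.26816417 0.30598488]
(np.float64(173.97921630736823), np.float64(224.26781670079134)) (np.float64(435.62006499877964), np.float64(102.79192431073933))
(np.float64(186.52638434400976), np.float64(226.06870654512525)) (np.float64(428.56668427557724), np.float64(134.6805459373997))
```

View pics/crop2.png

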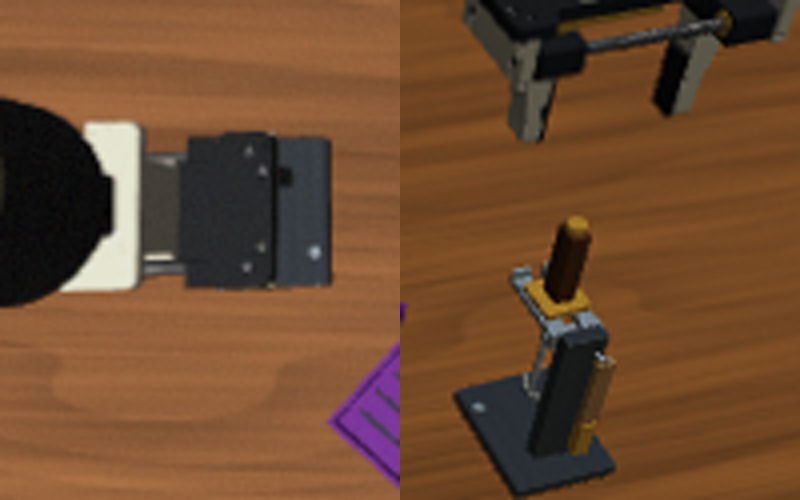

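The jaws straddle the rod handle: in the scene crop the fingers are above the knob at (575,225). The offset left is about +5.5 mm in y, with 140 mm to go down.

Emit:
drive_tool([
  {"x":0.0,"y":0.0055,"z":0.04,"spin":0.0,"fingers":1.0},
  {"x":0.0,"y":0.0055,"z":0.08,"spin":0.0,"fingers":1.0},
  {"x":0.0,"y":0.0055,"z":0.11,"spin":0.0,"fingers":1.0},
  {"x":0.0,"y":0.0055,"z":0.13,"spin":0.0,"fingers":1.0},
  {"x":0.0,"y":0.0055,"z":0.14,"spin":0.0,"fingers":1.0},
  {"x":0.0,"y":0.0055,"z":0.14,"spin":0.0,"fingers":1.0},
])

```text
time_s: 3.88
tcp_pos: [0.4508, 0.2739, 0.1652]
eef_rot: [180.0, 0.0, -177.1]
contact_force: [-0.6, 1.1, -0.4]
gripper_width: 0.0878
gripper_force: 0.0
```

Emit:
drive_tool([
  {"x":0.0,"y":0.0,"z":0.0,"spin":0.0,"fingers":-0.4},
  {"x":0.0,"y":0.0,"z":0.0,"spin":0.0,"fingers":-0.5},
  {"x":0.0,"y":0.0,"z":0.0,"spin":0.0,"fingers":-0.6},
  {"x":0.0,"y":0.0,"z":0.0,"spin":0.0,"fingers":-0.75},
  {"x":0.0,"y":0.0,"z":0.0,"spin":0.0,"fingers":-1.0},
  {"x":0.0,"y":0.0,"z":0.0,"spin":0.0,"fingers":-1.0},
  {"x":0.0,"y":0.0,"z":0.0,"spin":0.0,"fingers":-1.0},
  {"x":0.0,"y":0.0,"z":0.0,"spin":0.0,"fingers":-1.0},
], newtons=35)

```text
time_s: 4.88
tcp_pos: [0.4505, 0.2744, 0.1647]
eef_rot: [180.0, 0.0, -177.0]
contact_force: [0.8, -0.4, 0.4]
gripper_width: 0.0156
gripper_force: 35.0
```

Emit:
drive_tool([
  {"x":0.0,"y":0.0,"z":-0.007,"spin":0.0,"fingers":-1.0},
  {"x":0.0,"y":0.0,"z":-0.014,"spin":0.0,"fingers":-1.0},
  {"x":0.0,"y":0.0,"z":-0.014,"spin":0.0,"fingers":-1.0},
  {"x":0.02,"y":0.0,"z":-0.014,"spin":0.0,"fingers":-1.0},
  {"x":0.04,"y":0.0,"z":-0.014,"spin":0.0,"fingers":-1.0},
  {"x":0.065,"y":0.0,"z":-0.014,"spin":0.0,"fingers":-1.0},
  {"x":0.065,"y":0.0,"z":-0.03,"spin":0.0,"fingers":-1.0},
  {"x":0.065,"y":0.0,"z":-0.08,"spin":0.0,"fingers":-1.0},
  {"x":0.065,"y":0.0,"z":-0.13,"spin":0.0,"fingers":-1.0},
  {"x":0.065,"y":0.0,"z":-0.18,"spin":0.0,"fingers":-1.0},
])

```text
time_s: 6.12
tcp_pos: [0.3841, 0.2705, 0.3462]
eef_rot: [180.0, -0.0, -177.0]
contact_force: [1.1, -0.6, -1.2]
gripper_width: 0.0157
gripper_force: 35.0
```

Emit:
drive_tool([
  {"x":-0.01,"y":-0.02,"z":-0.01,"spin":0.02,"fingers":-1.0},
  {"x":-0.03,"y":-0.06,"z":-0.015,"spin":0.05,"fingers":-1.0},
  {"x":-0.05,"y":-0.1,"z":-0.015,"spin":0.0995,"fingers":-1.0},
  {"x":-0.07,"y":-0.145,"z":-0.015,"spin":0.0995,"fingers":-1.0},
  {"x":-0.095,"y":-0.195,"z":-0.015,"spin":0.0995,"fingers":-1.0},
  {"x":-0.115,"y":-0.24,"z":-0.015,"spin":0.0995,"fingers":-1.0},
  {"x":-0.135,"y":-0.275,"z":-0.015,"spin":0.0995,"fingers":-1.0},
  {"x":-0.142,"y":-0.29,"z":-0.015,"spin":0.0995,"fingers":-1.0},
  {"x":-0.142,"y":-0.29,"z":-0.015,"spin":0.0995,"fingers":-1.0},
  {"x":-0.142,"y":-0.29,"z":-0.015,"spin":0.0995,"fingers":-1.0},
])

```text
time_s: 7.38
tcp_pos: [0.5417, -0.0104, 0.3597]
eef_rot: [180.0, 0.0, 177.3]
contact_force: [-0.9, 0.0, -1.1]
gripper_width: 0.0158
gripper_force: 35.0
```

```bash
python3 - <<'E'
from h import *
t=cap('top'); s=cap('scene')
st=sensors.get_state(); p=st['tcp_pos']; print(p,st['eef_rot'])
def cr(c,x,y,w,h,k): return cv2.resize(c['pixels'][y:y+h,x:x+w,::-1],None,fx=k,fy=k,interpolation=cv2.INTER_CUBIC)
cv2.imwrite('pics/crop3.png',np.hstack([cr(t,265,150,80,100,5),cr(s,295,100,80,100,5)]))
for dz in (0,-.0325,-.135): print(dz,proj(t,p+[0,0,dz]),proj(s,p+[0,0,dz]))
E
```

```text
[ 0.54187311 -0.01019983  0.35995938] [1.79976537e+02 2.73623650e-02 1.77348598e+02]
0 (np.float64(300.3582153518424), np.float64(184.33300461843024)) (np.float64(339.3156764340618), np.float64(124.49094288427099))
-0.0325 (np.float64(300.9452744252581), np.float64(186.35693949318485)) (np.float64(338.8115901966871), np.float64(136.25585401022238))
-0.135 (np.float64(302.5493775947555), np.float64(191.88759710950413)) (np.float64(337.39440010268413), np.float64(169.13632158298984))
```

View pics/crop3.png

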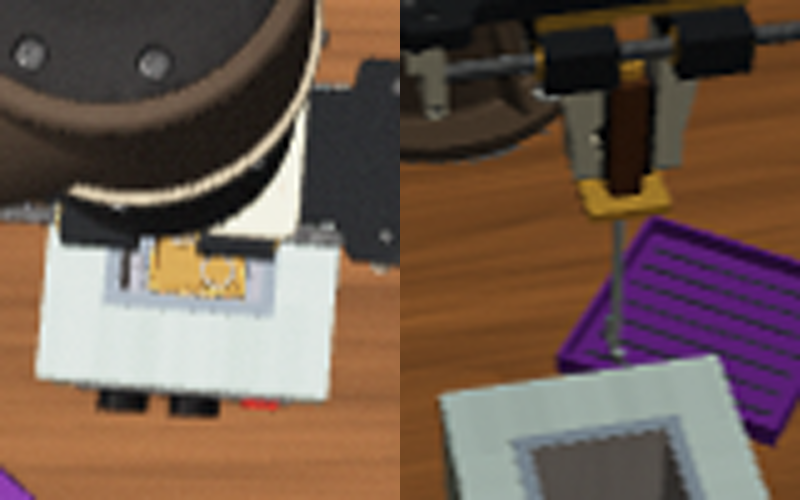

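```bash
python3 - <<'E'
from m import *
t=cap('top'); s=cap('scene'); p=sensors.get_state()['tcp_pos']; print(p)
br=lambda h,S,v:(h>14)&(h<32)&(S>110)&(v>100)
k=blob(s,(326,132,356,147),br); 
q=cv2.approxPolyDP(k.astype(np.float32)[:,None],0.6,True)[:,0]; print(q.round(2))
# predicted guard polygon if rod axis at TCP
from itertools import product
c=np.array([.9989,-.047,0]); d=np.array([.047,.9989,0])
for z in(-.03,-.035):
  for a,b in((1,1),(1,-1),(-1,-1),(-1,1)): print(z,a,b,np.round(proj(s,p+.018*a*c+.018*b*d+[0,0,z]),2))
# hook bottom row: column profile
g=cv2.cvtColor(s['pixels'],cv2.COLOR_RGB2GRAY)
print(g[158:176,333:344])
# top view red bail visible? top-frame cleaner relative
E
```

```text
[ 0.54202458 -0.01042735  0.35993771]
[[349.12 140.88]
 [332.88 142.62]
 [331.12 140.62]
 [329.88 136.88]
 [332.12 135.38]
 [346.88 133.62]]
-0.03 1 1 [348.7  139.71]
-0.03 1 -1 [332.46 141.86]
-0.03 -1 -1 [329.06 131.27]
-0.03 -1 1 [344.87 129.25]
-0.035 1 1 [348.58 141.47]
-0.035 1 -1 [332.41 143.61]
-0.035 -1 -1 [329.03 133.03]
-0.035 -1 1 [344.76 131.  ]
[[ 92  79  53  32  53  72  67  55  58  58  58]
 [ 79  58  38  31  57  74  66  55  57  58  57]
 [ 68  45  35  45  64  69  62  52  47  51  56]
 [ 51  35  41  51  64  70  64  57  52  51  52]
 [ 38  38  53  56  65  70  65  56  58  57  57]
 [ 35  49  58  79  80  71  64  55  57  56  57]
 [ 42  55  59  62  69  74  63  44  46  52  56]
 [ 52  58  56  60  67  75  69  57  57  52  46]
 [ 58  55  48  59  70  71  64  57  58  56  58]
 [ 59  56  44  67  79  71  64  57  57  58  58]
 [ 58  56  57  60  67  65  48  44  51  55  57]
 [ 58  58  57  55  72  90  76  56  45  39  46]
 [ 49  52  55  53  89 133 120  75  56  58  56]
 [ 56  45  38  36  43  71  73  56  55  54  54]
 [ 55  56  55  52  60  55  62  64  60  68  70]
 [ 43  57  68  70  82  90 103 111 131 163 175]
 [101 122 158 172 170 168 168 170 170 169 167]
 [173 173 170 166 164 163 163 165 166 166 167]]
```

The hook and guard appear within about 1 px of where the TCP model puts them: the hook is at scene (338,171) and the guard's front edge at rows 141–143. Lowering now, on the -x side of the bail.

Emit:
drive_tool([
  {"x":0.0,"y":-0.0025,"z":0.03,"spin":0.0,"fingers":-1.0},
  {"x":0.0,"y":-0.0025,"z":0.06,"spin":0.0,"fingers":-1.0},
  {"x":0.0,"y":-0.0025,"z":0.085,"spin":0.0,"fingers":-1.0},
  {"x":0.0,"y":-0.0025,"z":0.105,"spin":0.0,"fingers":-1.0},
  {"x":0.0,"y":-0.0025,"z":0.12,"spin":0.0,"fingers":-1.0},
  {"x":0.0,"y":-0.0025,"z":0.135,"spin":0.0,"fingers":-1.0},
  {"x":0.0,"y":-0.0025,"z":0.15,"spin":0.0,"fingers":-1.0},
  {"x":0.0,"y":-0.0025,"z":0.161,"spin":0.0,"fingers":-1.0},
  {"x":0.0,"y":-0.0025,"z":0.161,"spin":0.0,"fingers":-1.0},
])

```text
time_s: 8.7
tcp_pos: [0.5418, -0.0139, 0.1978]
eef_rot: [-180.0, -0.1, 177.3]
contact_force: [0.2, -0.8, -1.1]
gripper_width: 0.0161
gripper_force: 35.0
```

Emit:
drive_tool([
  {"x":-0.004,"y":0.0,"z":0.0,"spin":0.0,"fingers":-1.0},
  {"x":-0.008,"y":0.0,"z":0.0,"spin":0.0,"fingers":-1.0},
  {"x":-0.012,"y":0.0,"z":0.0,"spin":0.0,"fingers":-1.0},
  {"x":-0.015,"y":0.0,"z":0.0,"spin":0.0,"fingers":-1.0},
  {"x":-0.0175,"y":0.0,"z":0.0,"spin":0.0,"fingers":-1.0},
  {"x":-0.0195,"y":0.0,"z":0.0,"spin":0.0,"fingers":-1.0},
  {"x":-0.0195,"y":0.0,"z":0.0,"spin":0.0,"fingers":-1.0},
])

```text
time_s: 9.57
tcp_pos: [0.5616, -0.0147, 0.1985]
eef_rot: [-180.0, -0.0, 177.3]
contact_force: [-0.7, -0.0, -1.4]
gripper_width: 0.016
gripper_force: 35.0
```

Emit:
drive_tool([
  {"x":0.0,"y":0.0,"z":-0.005,"spin":0.0,"fingers":-1.0},
  {"x":0.0,"y":0.0,"z":-0.01,"spin":0.0,"fingers":-1.0},
  {"x":0.0,"y":0.0,"z":-0.014,"spin":0.0,"fingers":-1.0},
  {"x":0.004,"y":0.0,"z":-0.017,"spin":0.0,"fingers":-1.0},
  {"x":0.009,"y":0.0,"z":-0.0195,"spin":0.0,"fingers":-1.0},
  {"x":0.014,"y":0.0,"z":-0.0215,"spin":0.0,"fingers":-1.0},
  {"x":0.019,"y":0.0,"z":-0.023,"spin":0.0,"fingers":-1.0},
  {"x":0.022,"y":0.0,"z":-0.0235,"spin":0.0,"fingers":-1.0},
  {"x":0.022,"y":0.0,"z":-0.0235,"spin":0.0,"fingers":-1.0},
])

```text
time_s: 10.7
tcp_pos: [0.5396, -0.0136, 0.2223]
eef_rot: [180.0, 0.0, 177.3]
contact_force: [-0.7, -0.6, -0.2]
gripper_width: 0.0158
gripper_force: 35.0
```

Emit:
drive_tool([
  {"x":0.0,"y":0.0,"z":-0.002,"spin":0.0,"fingers":-1.0},
  {"x":0.0,"y":0.0,"z":-0.005,"spin":0.0,"fingers":-1.0},
  {"x":0.0,"y":0.0,"z":-0.008,"spin":0.0,"fingers":-1.0},
  {"x":0.0,"y":0.0,"z":-0.012,"spin":0.0,"fingers":-1.0},
  {"x":0.0,"y":0.0,"z":-0.012,"spin":0.0,"fingers":-1.0},
])

```text
time_s: 11.32
tcp_pos: [0.54, -0.0136, 0.2345]
eef_rot: [180.0, 0.0, 177.3]
contact_force: [-0.0, -0.3, -5.1]
gripper_width: 0.0157
gripper_force: 35.0
```

```bash
python3 - <<'E'
from h import *
t=cap('top'); s=cap('scene')
print(np.mean([sensors.get_state()['contact_force'] for _ in range(1)],0),sensors.get_state()['tcp_pos'])
def cr(c,x,y,w,h,k): return cv2.resize(c['pixels'][y:y+h,x:x+w,::-1],None,fx=k,fy=k,interpolation=cv2.INTER_CUBIC)
cv2.imwrite('pics/crop4.png',np.hstack([cr(t,265,150,80,100,5),cr(s,300,130,80,100,5)]))
E
```

```text
[-0.1847913   0.85031819 -4.82849269] [ 0.53976262 -0.01360026  0.23417869]
```

View pics/crop4.png

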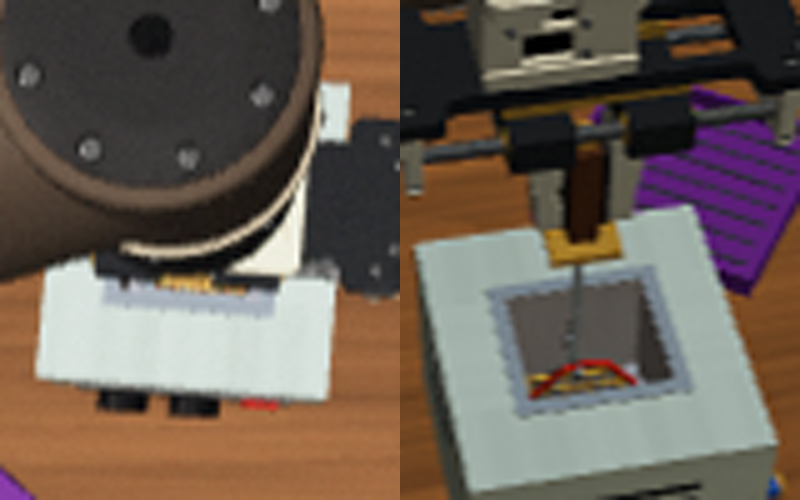

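```bash
python3 - <<'E'
from m import *
s=cap('scene'); p=sensors.get_state()['tcp_pos']
# red bail
hsv=cv2.cvtColor(s['pixels'][195:215,320:350],cv2.COLOR_RGB2HSV).astype(int); h,S,v=[hsv[...,i] for i in range(3)]
m=((h<8)|(h>172))&(S>130)&(v>70); ys,xs=np.nonzero(m); ys+=195; xs+=320; print(list(zip(xs,ys)))
f=lambda u,v:((300+(u-400+.5)/5-.5),(130+(v+.5)/5-.5))
C=[f(488,288),f(655,268),f(690,388),f(520,415)]
P=np.array([onz(s,*q,.125) for q in C]); print(P.round(4),P.mean(0))
print('apex',onz(s,*f(575,365),.107),'legs',onz(s,*f(533,397),.078),onz(s,*f(636,384),.078), 'tcp',p)
white=lambda h,S,v:(S<60)&(v>90)
k=blob(s,(300,168,380,222),white); 
# inner dark mouth hull
mouth=lambda h,S,v:(v<150)
im=s['pixels']; g=cv2.cvtColor(im,cv2.COLOR_RGB2GRAY)
for r_ in(190,195,200,205): print(r_,g[r_,312:362])
E
```

```text
[(np.int64(335), np.int64(202)), (np.int64(336), np.int64(202)), (np.int64(337), np.int64(202)), (np.int64(338), np.int64(202)), (np.int64(339), np.int64(202)), (np.int64(340), np.int64(202)), (np.int64(341), np.int64(202)), (np.int64(342), np.int64(202)), (np.int64(332), np.int64(203)), (np.int64(333), np.int64(203)), (np.int64(334), np.int64(203)), (np.int64(335), np.int64(203)), (np.int64(342), np.int64(203)), (np.int64(343), np.int64(203)), (np.int64(331), np.int64(204)), (np.int64(332), np.int64(204)), (np.int64(343), np.int64(204)), (np.int64(344), np.int64(204)), (np.int64(330), np.int64(205)), (np.int64(331), np.int64(205)), (np.int64(345), np.int64(205)), (np.int64(329), np.int64(206)), (np.int64(330), np.int64(206)), (np.int64(346), np.int64(206)), (np.int64(327), np.int64(207)), (np.int64(328), np.int64(207)), (np.int64(329), np.int64(207)), (np.int64(327), np.int64(208)), (np.int64(326), np.int64(209))]
[[ 0.4995 -0.0513  0.125 ]
 [ 0.5069  0.0394  0.125 ]
 [ 0.5908  0.033   0.125 ]
 [ 0.5871 -0.0554  0.125 ]] [ 0.54607454 -0.00858285  0.125     ]
apex [ 0.54785354 -0.015
[... 270 characters left out ...]
81  83  85  81  72
  52  68 115 130 133 158 173 172 172 171 172 173 173 173]
195 [173 171 172 172 171 173 162 139 129 135 110  78  80  82  81  81  82  82
  81  80  82  71  67  75  80  81  82  82  82  81  81  83  83  84  83  70
  51  47  43  85 123 131 142 167 176 175 175 175 174 174]
200 [175 174 175 174 174 175 175 160 134 128 132 114  86  79  80  80  80  80
  80  81  82  81  74  79  83  82  83  82  83  81  81  82  83  82  79  61
  49  50  48  48  57 108 133 129 155 174 173 172 172 173]
205 [172 173 173 174 174 173 174 174 176 145 120 132 126 111 108 138 149 107
  52  47  67  72  60  39  41  57  75  69  71  84  80  75  54  51  89 102
  77  49  49  50  52  54  92 126 131 134 159 174 173 172]
```

The basket is caught (about 3.7 N extra load; red bail on the hook at scene px (335,202)). The bail's middle is about 2 px (5 mm) to +y of the hook. I'll set it back on its ledges, recentre the hook and lift again.

Emit:
drive_tool([
  {"x":0.0,"y":0.0,"z":0.004,"spin":0.0,"fingers":-1.0},
  {"x":0.0,"y":0.0,"z":0.008,"spin":0.0,"fingers":-1.0},
  {"x":0.0,"y":0.0,"z":0.011,"spin":0.0,"fingers":-1.0},
  {"x":0.0,"y":0.0,"z":0.0142,"spin":0.0,"fingers":-1.0},
  {"x":0.0,"y":0.0,"z":0.0142,"spin":0.0,"fingers":-1.0},
  {"x":0.0,"y":0.002,"z":0.0142,"spin":0.0,"fingers":-1.0},
  {"x":0.0,"y":0.0045,"z":0.0142,"spin":0.0,"fingers":-1.0},
  {"x":0.0,"y":0.0045,"z":0.0142,"spin":0.0,"fingers":-1.0},
])

```text
time_s: 12.48
tcp_pos: [0.5401, -0.0089, 0.2201]
eef_rot: [180.0, 0.0, 177.3]
contact_force: [-1.2, -0.7, -0.2]
gripper_width: 0.016
gripper_force: 35.0
```

Emit:
drive_tool([
  {"x":0.0,"y":0.0,"z":-0.003,"spin":0.0,"fingers":-1.0},
  {"x":0.0,"y":0.0,"z":-0.007,"spin":0.0,"fingers":-1.0},
  {"x":0.0,"y":0.0,"z":-0.011,"spin":0.0,"fingers":-1.0},
  {"x":0.0,"y":0.0,"z":-0.016,"spin":0.0,"fingers":-1.0},
  {"x":0.0,"y":0.0,"z":-0.021,"spin":0.0,"fingers":-1.0},
  {"x":0.0,"y":0.0,"z":-0.026,"spin":0.0,"fingers":-1.0},
  {"x":0.0,"y":0.0,"z":-0.026,"spin":0.0,"fingers":-1.0},
])

```text
time_s: 13.35
tcp_pos: [0.5402, -0.0091, 0.2465]
eef_rot: [180.0, 0.0, 177.3]
contact_force: [-0.6, 0.2, -4.4]
gripper_width: 0.0157
gripper_force: 35.0
```

```bash
python3 - <<'E'
from m import *
s=cap('scene'); p=sensors.get_state()['tcp_pos']; print(p,sensors.get_state()['contact_force'])
hsv=cv2.cvtColor(s['pixels'][185:215,320:355],cv2.COLOR_RGB2HSV).astype(int); h,S,v=[hsv[...,i] for i in range(3)]
m=((h<8)|(h>172))&(S>130)&(v>70)
for i in range(m.shape[0]):
    if m[i].any(): print(185+i,320+np.nonzero(m[i])[0])
print('hook pred',proj(s,p-[0,0,.128]), proj(s,p-[0,0,.115]))
g=cv2.cvtColor(s['pixels'],cv2.COLOR_RGB2GRAY)
for r_ in(188,191,194): print(r_,g[r_,325:348])
cv2.imwrite('pics/crop5.png',cv2.resize(s['pixels'][140:220,300:380,::-1],None,fx=7,fy=7,interpolation=cv2.INTER_CUBIC))
E
```

```text
[ 0.54003532 -0.00909004  0.24613142] [ 0.10510533  0.25230141 -4.72480412]
199 [336 337 338 339 340 341]
200 [333 334 335 336 339 341 342]
201 [332 333 343 344]
202 [331 344 345 346]
203 [329 330 346 347 348]
204 [328 329 347]
205 [327 347]
206 [327]
207 [326]
208 [326]
hook pred (np.float64(336.3732235963395), np.float64(197.2208884428683)) (np.float64(336.5161612319202), np.float64(193.98854243592584))
188 [121 104 108 120 113  88  81  93  85  76  67  65  74  78  80  79  79  79
  81  81  81  80  75]
191 [81 81 82 82 82 81 80 80 80 80 72 68 79 83 81 80 80 81 82 83 83 82 72]
194 [82 81 81 82 81 80 80 81 80 77 77 76 80 83 81 82 81 83 83 83 82 83 70]
```

View pics/crop5.png

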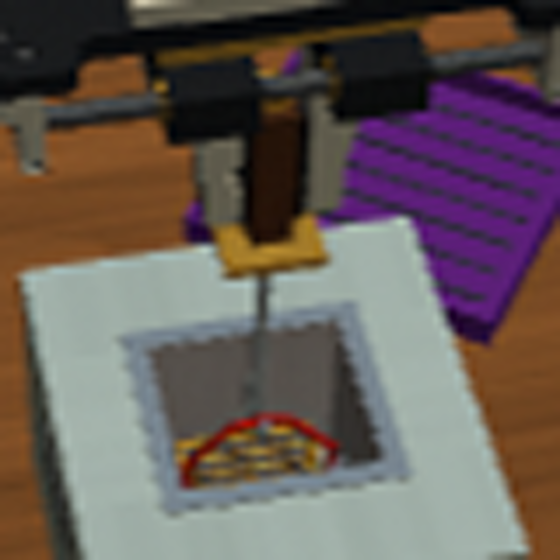

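Emit:
drive_tool([
  {"x":0.0,"y":0.0,"z":-0.006,"spin":0.0,"fingers":-1.0},
  {"x":0.0,"y":0.0,"z":-0.016,"spin":0.0,"fingers":-1.0},
  {"x":0.0,"y":0.0,"z":-0.028,"spin":0.0,"fingers":-1.0},
  {"x":0.0,"y":0.0,"z":-0.042,"spin":0.0,"fingers":-1.0},
  {"x":0.0,"y":0.0,"z":-0.056,"spin":0.0,"fingers":-1.0},
  {"x":0.0,"y":0.0,"z":-0.07,"spin":0.0,"fingers":-1.0},
  {"x":0.0,"y":0.0,"z":-0.084,"spin":0.0,"fingers":-1.0},
  {"x":0.0,"y":0.0,"z":-0.1,"spin":0.0,"fingers":-1.0},
  {"x":0.0,"y":0.0,"z":-0.115,"spin":0.0,"fingers":-1.0},
  {"x":0.0,"y":0.0,"z":-0.125,"spin":0.0,"fingers":-1.0},
])

```text
time_s: 14.65
tcp_pos: [0.5402, -0.0091, 0.3722]
eef_rot: [180.0, 0.0, 177.3]
contact_force: [0.4, 1.4, -4.4]
gripper_width: 0.0159
gripper_force: 35.0
```

```bash
python3 - <<'E'
from m import *
s=cap('scene'); st=sensors.get_state(); print(st['tcp_pos'],st['contact_force'])
cv2.imwrite('pics/crop6.png',cv2.resize(s['pixels'][95:215,290:390,::-1],None,fx=5,fy=5,interpolation=cv2.INTER_CUBIC))
E
```

```text
[ 0.54052503 -0.00920745  0.37327113] [ 0.78237193 -0.00408167 -3.03284463]
```

View pics/crop6.png

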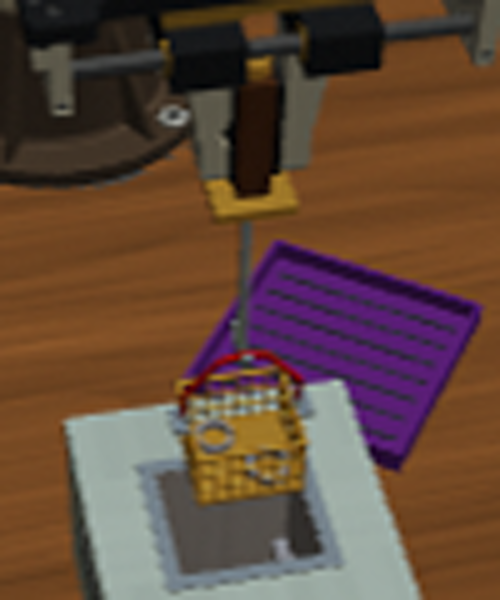

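The basket is out and level, with both rings visible at crop (215,435) and (265,465). Carrying it gently to the tray.

Emit:
drive_tool([
  {"x":0.0,"y":-0.004,"z":0.0,"spin":0.0,"fingers":-1.0},
  {"x":0.0,"y":-0.013,"z":0.0,"spin":0.0,"fingers":-1.0},
  {"x":0.0,"y":-0.027,"z":0.0,"spin":0.0,"fingers":-1.0},
  {"x":0.0,"y":-0.045,"z":0.0,"spin":0.0,"fingers":-1.0},
  {"x":0.0,"y":-0.065,"z":0.0,"spin":0.0,"fingers":-1.0},
  {"x":0.0,"y":-0.086,"z":0.0,"spin":0.0,"fingers":-1.0},
  {"x":0.0,"y":-0.107,"z":0.0,"spin":0.0,"fingers":-1.0},
  {"x":-0.001,"y":-0.128,"z":0.0,"spin":0.0,"fingers":-1.0},
  {"x":-0.002,"y":-0.149,"z":0.0,"spin":0.0,"fingers":-1.0},
  {"x":-0.003,"y":-0.17,"z":0.0,"spin":0.0,"fingers":-1.0},
])

```text
time_s: 15.95
tcp_pos: [0.5344, -0.181, 0.3709]
eef_rot: [-180.0, -0.0, 177.2]
contact_force: [1.2, 0.5, -3.8]
gripper_width: 0.0159
gripper_force: 35.0
```

Emit:
drive_tool([
  {"x":0.0,"y":-0.02,"z":0.0,"spin":0.0,"fingers":-1.0},
  {"x":0.0,"y":-0.039,"z":0.0,"spin":0.0,"fingers":-1.0},
  {"x":0.0,"y":-0.055,"z":0.0,"spin":0.0,"fingers":-1.0},
  {"x":0.0,"y":-0.068,"z":0.01,"spin":0.0,"fingers":-1.0},
  {"x":0.0,"y":-0.077,"z":0.025,"spin":0.0,"fingers":-1.0},
  {"x":0.0,"y":-0.083,"z":0.045,"spin":0.0,"fingers":-1.0},
  {"x":0.0,"y":-0.087,"z":0.07,"spin":0.0,"fingers":-1.0},
  {"x":0.0,"y":-0.087,"z":0.095,"spin":0.0,"fingers":-1.0},
  {"x":0.0,"y":-0.087,"z":0.115,"spin":0.0,"fingers":-1.0},
  {"x":0.0,"y":-0.087,"z":0.125,"spin":0.0,"fingers":-1.0},
])

```text
time_s: 17.2
tcp_pos: [0.5299, -0.2656, 0.2437]
eef_rot: [180.0, -0.2, 177.3]
contact_force: [0.4, 0.2, -4.1]
gripper_width: 0.0162
gripper_force: 35.0
```

```bash
python3 - <<'E'
from m import *
s=cap('scene'); st=sensors.get_state(); print(st['tcp_pos'],st['contact_force'])
cv2.imwrite('pics/crop7.png',cv2.resize(s['pixels'][130:280,195:305,::-1],None,fx=4,fy=4,interpolation=cv2.INTER_CUBIC))
E
```

```text
[ 0.52972548 -0.26551067  0.24306889] [-1.5098398   0.7843908  -5.77822456]
```

View pics/crop7.png

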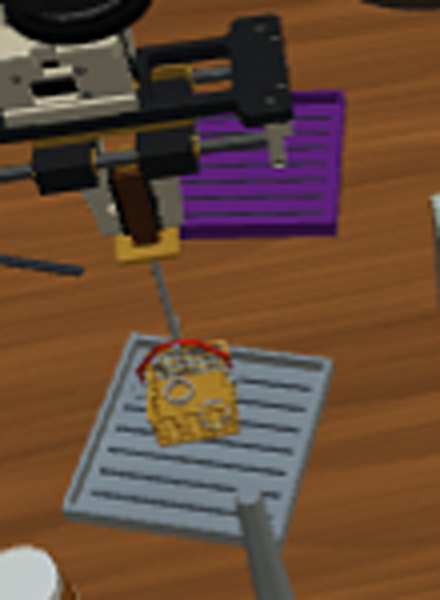

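The basket hangs level over the grey tray, centred at about crop (195,395), with both rings inside.

Emit:
drive_tool([
  {"x":0.0,"y":0.0,"z":0.008,"spin":0.0,"fingers":-1.0},
  {"x":0.0,"y":0.0,"z":0.018,"spin":0.0,"fingers":-1.0},
  {"x":0.0,"y":0.0,"z":0.027,"spin":0.0,"fingers":-1.0},
  {"x":0.0,"y":0.0,"z":0.033,"spin":0.0,"fingers":-1.0},
  {"x":0.0,"y":0.0,"z":0.035,"spin":0.0,"fingers":-1.0},
  {"x":0.0,"y":0.0,"z":0.037,"spin":0.0,"fingers":-1.0},
  {"x":0.0,"y":0.0,"z":0.039,"spin":0.0,"fingers":-1.0},
  {"x":0.0,"y":0.0,"z":0.041,"spin":0.0,"fingers":-1.0},
  {"x":0.0,"y":0.0,"z":0.043,"spin":0.0,"fingers":-1.0},
])

```text
time_s: 18.38
tcp_pos: [0.5312, -0.2662, 0.2036]
eef_rot: [-180.0, 0.1, 177.3]
contact_force: [0.5, -0.6, -0.8]
gripper_width: 0.0156
gripper_force: 35.0
```

Emit:
drive_tool([
  {"x":0.0,"y":0.0,"z":0.001,"spin":0.0,"fingers":-1.0},
  {"x":0.0,"y":0.0,"z":0.001,"spin":0.0,"fingers":-1.0},
])

```text
time_s: 18.62
tcp_pos: [0.5309, -0.2661, 0.2022]
eef_rot: [-180.0, 0.0, 177.3]
contact_force: [0.6, -0.2, -0.9]
gripper_width: 0.0157
gripper_force: 35.0
```

Emit:
drive_tool([
  {"x":0.0,"y":0.0,"z":0.005,"spin":0.0,"fingers":-1.0},
  {"x":0.0,"y":0.0,"z":0.01,"spin":0.0,"fingers":-1.0},
  {"x":0.0,"y":0.0,"z":0.015,"spin":0.0,"fingers":-1.0},
  {"x":0.0,"y":0.0,"z":0.018,"spin":0.0,"fingers":-1.0},
  {"x":0.0,"y":0.0,"z":0.018,"spin":0.0,"fingers":-1.0},
])

```text
time_s: 19.25
tcp_pos: [0.5306, -0.266, 0.1836]
eef_rot: [180.0, -0.0, 177.3]
contact_force: [-0.6, -0.2, -0.3]
gripper_width: 0.0156
gripper_force: 35.0
```

Emit:
drive_tool([
  {"x":0.006,"y":0.0,"z":0.0,"spin":0.0,"fingers":-1.0},
  {"x":0.012,"y":0.0,"z":0.0,"spin":0.0,"fingers":-1.0},
  {"x":0.018,"y":0.0,"z":0.0,"spin":0.0,"fingers":-1.0},
  {"x":0.024,"y":0.0,"z":0.0,"spin":0.0,"fingers":-1.0},
  {"x":0.03,"y":0.0,"z":0.0,"spin":0.0,"fingers":-1.0},
  {"x":0.036,"y":0.0,"z":0.0,"spin":0.0,"fingers":-1.0},
  {"x":0.043,"y":0.0,"z":0.0,"spin":0.0,"fingers":-1.0},
  {"x":0.05,"y":0.0,"z":0.0,"spin":0.0,"fingers":-1.0},
  {"x":0.05,"y":0.0,"z":0.0,"spin":0.0,"fingers":-1.0},
])

```text
time_s: 20.38
tcp_pos: [0.4803, -0.2636, 0.1841]
eef_rot: [180.0, 0.0, 177.3]
contact_force: [-0.7, 0.8, 0.0]
gripper_width: 0.0156
gripper_force: 35.0
```

```bash
python3 - <<'E'
from m import *
s=cap('scene'); st=sensors.get_state(); print(st['tcp_pos'],st['contact_force'])
cv2.imwrite('pics/crop8.png',cv2.resize(s['pixels'][130:280,195:305,::-1],None,fx=4,fy=4,interpolation=cv2.INTER_CUBIC))
E
```

```text
[ 0.48069062 -0.26366901  0.18414126] [ 0.88971946  0.40846166 -0.4207904 ]
```

View pics/crop8.png

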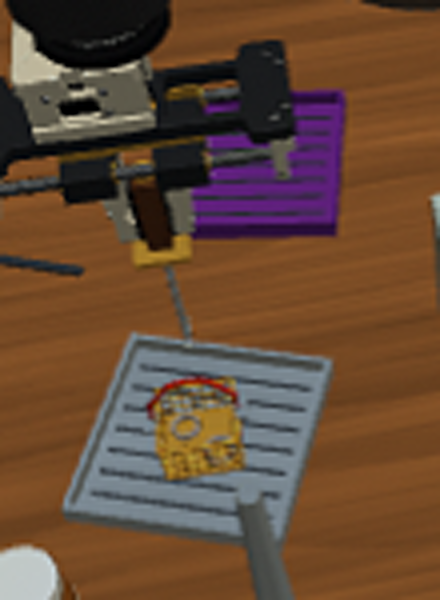

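The hook is clear of the bail (its end at crop (188,335)). The basket is upright in the tray. Now returning the rod.

Emit:
drive_tool([
  {"x":0.0,"y":0.0,"z":-0.03,"spin":0.0,"fingers":-1.0},
  {"x":0.0,"y":0.0,"z":-0.08,"spin":0.0,"fingers":-1.0},
  {"x":0.0,"y":0.0,"z":-0.13,"spin":0.0,"fingers":-1.0},
  {"x":0.001,"y":0.02,"z":-0.17,"spin":0.0,"fingers":-1.0},
  {"x":0.004,"y":0.06,"z":-0.176,"spin":0.0,"fingers":-1.0},
  {"x":0.008,"y":0.11,"z":-0.176,"spin":0.0,"fingers":-1.0},
  {"x":0.012,"y":0.165,"z":-0.176,"spin":0.0,"fingers":-1.0},
  {"x":0.016,"y":0.22,"z":-0.176,"spin":0.0,"fingers":-1.0},
  {"x":0.02,"y":0.275,"z":-0.176,"spin":0.0,"fingers":-1.0},
  {"x":0.025,"y":0.33,"z":-0.176,"spin":0.0,"fingers":-1.0},
])

```text
time_s: 21.68
tcp_pos: [0.4714, 0.0691, 0.3603]
eef_rot: [180.0, 0.0, 177.3]
contact_force: [1.2, -0.1, -1.0]
gripper_width: 0.0162
gripper_force: 35.0
```

Emit:
drive_tool([
  {"x":0.004,"y":0.045,"z":0.0,"spin":-0.05,"fingers":-1.0},
  {"x":0.004,"y":0.053,"z":0.0,"spin":-0.0995,"fingers":-1.0},
  {"x":0.004,"y":0.053,"z":0.0,"spin":-0.0995,"fingers":-1.0},
])

```text
time_s: 22.05
tcp_pos: [0.4701, 0.1207, 0.3598]
eef_rot: [-180.0, -0.0, -177.0]
contact_force: [0.3, -0.3, -1.0]
gripper_width: 0.0159
gripper_force: 35.0
```

Emit:
drive_tool([
  {"x":0.02,"y":0.03,"z":0.0,"spin":0.0,"fingers":-1.0},
  {"x":0.045,"y":0.075,"z":0.0,"spin":0.0,"fingers":-1.0},
  {"x":0.065,"y":0.12,"z":0.0,"spin":0.0,"fingers":-1.0},
  {"x":0.0766,"y":0.15,"z":0.02,"spin":0.0,"fingers":-1.0},
  {"x":0.0766,"y":0.154,"z":0.06,"spin":0.0,"fingers":-1.0},
  {"x":0.0766,"y":0.154,"z":0.1,"spin":0.0,"fingers":-1.0},
  {"x":0.0766,"y":0.154,"z":0.14,"spin":0.0,"fingers":-1.0},
  {"x":0.0766,"y":0.154,"z":0.17,"spin":0.0,"fingers":-1.0},
  {"x":0.0766,"y":0.154,"z":0.181,"spin":0.0,"fingers":-1.0},
  {"x":0.0766,"y":0.154,"z":0.181,"spin":0.0,"fingers":-1.0},
])

```text
time_s: 23.3
tcp_pos: [0.3861, 0.2696, 0.1791]
eef_rot: [-180.0, -0.0, -177.1]
contact_force: [-0.9, 0.1, -0.4]
gripper_width: 0.0162
gripper_force: 35.0
```

Emit:
drive_tool([
  {"x":0.0,"y":0.0,"z":0.0,"spin":0.0,"fingers":-1.0},
  {"x":0.0,"y":0.0,"z":0.0,"spin":0.0,"fingers":-1.0},
])

```text
time_s: 23.55
tcp_pos: [0.386, 0.2706, 0.1801]
eef_rot: [179.9, 0.1, -177.0]
contact_force: [-0.4, 0.2, -0.6]
gripper_width: 0.016
gripper_force: 35.0
```

Emit:
drive_tool([
  {"x":-0.01,"y":0.0,"z":0.0,"spin":0.0,"fingers":-1.0},
  {"x":-0.02,"y":0.0,"z":0.0,"spin":0.0,"fingers":-1.0},
  {"x":-0.03,"y":0.0,"z":0.0,"spin":0.0,"fingers":-1.0},
  {"x":-0.04,"y":0.0,"z":0.0,"spin":0.0,"fingers":-1.0},
  {"x":-0.05,"y":0.0,"z":0.0,"spin":0.0,"fingers":-1.0},
  {"x":-0.06,"y":0.0,"z":0.0,"spin":0.0,"fingers":-1.0},
  {"x":-0.065,"y":0.0,"z":0.0,"spin":0.0,"fingers":-1.0},
  {"x":-0.065,"y":0.0,"z":0.0,"spin":0.0,"fingers":-1.0},
])

```text
time_s: 24.55
tcp_pos: [0.4507, 0.2734, 0.1788]
eef_rot: [-180.0, -0.0, -177.1]
contact_force: [0.9, -0.5, -1.0]
gripper_width: 0.016
gripper_force: 35.0
```

Emit:
drive_tool([
  {"x":0.0,"y":0.0,"z":0.005,"spin":0.0,"fingers":-1.0},
  {"x":0.0,"y":0.0,"z":0.01,"spin":0.0,"fingers":-1.0},
  {"x":0.0,"y":0.0,"z":0.0125,"spin":0.0,"fingers":-1.0},
  {"x":0.0,"y":0.0,"z":0.014,"spin":0.0,"fingers":-1.0},
  {"x":0.0,"y":0.0,"z":0.0145,"spin":0.0,"fingers":-1.0},
  {"x":0.0,"y":0.0,"z":0.0145,"spin":0.0,"fingers":-1.0},
])

```text
time_s: 25.3
tcp_pos: [0.4505, 0.2736, 0.1646]
eef_rot: [180.0, 0.0, -177.0]
contact_force: [-0.8, 0.3, 0.8]
gripper_width: 0.0159
gripper_force: 35.0
```

```bash
python3 - <<'E'
from m import *
s=cap('scene'); st=sensors.get_state(); print(st['tcp_pos'],st['contact_force'])
cv2.imwrite('pics/crop9.png',np.hstack([cv2.resize(s['pixels'][110:210,385:465,::-1],None,fx=5,fy=5,interpolation=cv2.INTER_CUBIC),cv2.resize(s['pixels'][190:290,200:280,::-1],None,fx=5,fy=5,interpolation=cv2.INTER_CUBIC)]))
E
```

```text
[0.45055476 0.27358793 0.16466155] [-1.08417575 -1.38906957  0.37772532]
```

View pics/crop9.png

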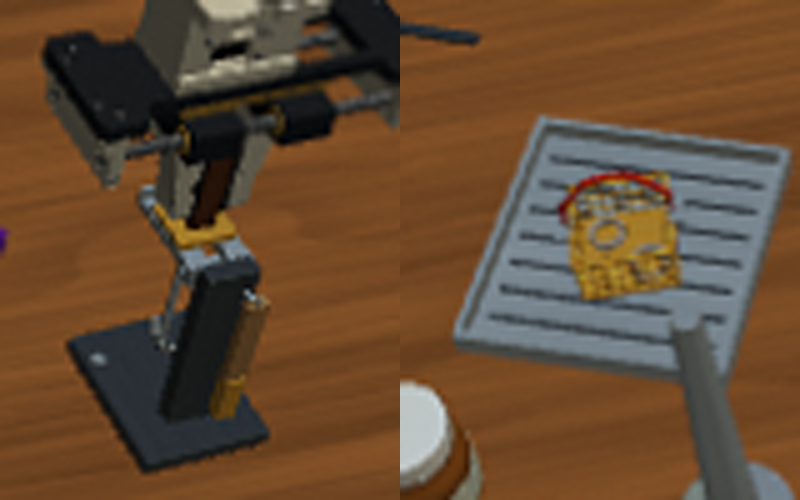

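The guard sits in the fork at crop (205,235) and the hook is below it. The basket is in the tray with both rings, at (607,233) and (650,248). Releasing the rod.

Emit:
drive_tool([
  {"x":0.0,"y":0.0,"z":0.0,"spin":0.0,"fingers":-0.6},
  {"x":0.0,"y":0.0,"z":0.0,"spin":0.0,"fingers":-0.4},
  {"x":0.0,"y":0.0,"z":0.0,"spin":0.0,"fingers":0.2},
  {"x":0.0,"y":0.0,"z":0.0,"spin":0.0,"fingers":0.6},
  {"x":0.0,"y":0.0,"z":0.0,"spin":0.0,"fingers":0.8},
  {"x":0.0,"y":0.0,"z":0.0,"spin":0.0,"fingers":0.8},
  {"x":0.0,"y":0.0,"z":0.0,"spin":0.0,"fingers":0.8},
])

```text
time_s: 26.22
tcp_pos: [0.4505, 0.2736, 0.1645]
eef_rot: [180.0, 0.0, -177.0]
contact_force: [0.2, -0.9, -0.3]
gripper_width: 0.0704
gripper_force: 0.0
```

Emit:
drive_tool([
  {"x":0.0,"y":0.0,"z":-0.02,"spin":0.0,"fingers":0.8},
  {"x":0.0,"y":0.0,"z":-0.05,"spin":0.0,"fingers":0.8},
  {"x":0.0,"y":0.0,"z":-0.09,"spin":0.0,"fingers":0.8},
  {"x":0.0,"y":0.0,"z":-0.14,"spin":0.0,"fingers":0.8},
  {"x":0.0,"y":0.0,"z":-0.19,"spin":0.0,"fingers":0.8},
  {"x":0.0,"y":0.0,"z":-0.22,"spin":0.0,"fingers":0.8},
  {"x":0.0,"y":0.0,"z":-0.22,"spin":0.0,"fingers":0.8},
])

```text
time_s: 27.1
tcp_pos: [0.4512, 0.2741, 0.3872]
eef_rot: [179.8, 0.2, -177.0]
contact_force: [0.1, -0.2, 0.6]
gripper_width: 0.079
gripper_force: 0.0
```

```bash
python3 - <<'E'
from m import *
s=cap('scene'); st=sensors.get_state(); print(st['tcp_pos'],st['contact_force'],st['gripper_width'])
cv2.imwrite('pics/fin.png',cv2.resize(s['pixels'][80:210,385:465,::-1],None,fx=4,fy=4,interpolation=cv2.INTER_CUBIC))
E
```

```text
[0.45058763 0.2737365  0.3852673 ] [ 0.21984345  0.40066439 -0.87425772] 0.07866525342096647
```

View pics/fin.png

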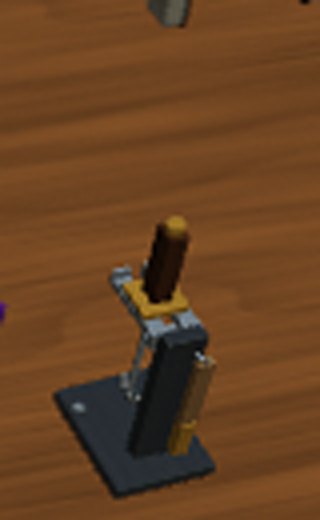

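The rod hangs upright in the fork (guard at (158,297), knob at (175,225)) and the gripper is clear above it.

```bash
python3 -c "
from plant import r
print(r.close_job())"
```

```text
the job is handed in; nothing more can be done
None
```

I handed in the job at about 27 s: the basket stands upright in the grey draining tray with both rings in it, and the rod hangs by its guard plate in the fork of its stand; I don't have the verdict.

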